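# Clamp the tube carrier in the bench mixer

### The arm

A 6-joint arm with a two-finger parallel gripper is mounted at the origin on a cart in front of the work surface, level with it; the furniture and walls round the work are solid. World frame = base frame: x ahead of the robot, y to its left, z up, the work surface at z = 0. Lengths are in m, angles in rad, forces in N, time in s.
With the tool pointing down it reaches from about 0.325 to 1 m from the base axis. Payload 5.1 kg.
Tool frame: the origin (TCP) lies at the very end of the fingers, on their centre line; the grasp point (between the pads) lies 19 mm behind it; z points along the fingers, y is the direction in which the jaws open and shut (so a half turn about z gives the same grasp; the last joint's range is limited). The gripper opens to 85 mm and grips with 20 to 120 N. Pads are 22 mm wide; open, the fingers measure 114 mm over their backs; the gripper's body (76 mm by 85 mm) begins 54 mm behind the grasp point. The pads swing forward as they close: fully open they stand 13 mm farther back than shut.
Start: joints at [-0.832, 0.124, 1.65, -0, 1.367, -0.083], TCP at [0.476, -0.443, 0.231] pointing down, gripper open.
Joint ranges: [-2.61, 2.61], [-1.02, 2.33], [0.03, 2.71], [-1.35, 4.49], [0.32, 2.68], [-2.91, 2.91]. Speed limits (rad/s): [2.57, 2.57, 3.14, 3.14, 3.14, 3.14].

### API

Orientations are given as a rotation vector (axis times angle).
In Python, from cell import telemetry, eyes, close_job gives the robot as it stands.
- The arm moves only by the tool servo_tool, never from a script. Its argument "motion" is text: rows parted by semicolons, each of 7 numbers parted by spaces: the opening in per cent of the stroke, from 0 (shut) to 100 (fully open), then the shift along the tool's x, y, z in m, then the turn, a rotation vector about the tool's x, y, z in units of 6 degrees (1.0 is 6 degrees). A call has exactly 10 rows; each row is the pose to reach, as a shift and turn from the pose commanded when the call began, along the tool's axes at that moment; what a row does not reach only later rows make up. A row lasts 1/8 s, in which the tool goes at most 62.5 mm and 10.7 degrees, less where a joint would pass 70% of its speed; a pose out of reach is approached as far as the arm can. A call with a gripper value outside its range is refused whole. The fingers move at their own pace and stop on an object; the grip force is fixed at half the most. Time passes only in rows, so rows that repeat a pose let the fingers close, or fill a call up. It gives the time, the measured TCP pose, the force and the opening at its end, in the units of the state.
- telemetry.observe(): the state, without advancing time (a new reading comes with each control period).
- eyes.snapshot(name): name is "scene" or "top" or "wrist"; returns a dict with "frame" (420x560x3 uint8, red, green, blue), "depth" (420x560 float32, m along the optical axis (not along the pixel's ray), 0 where there is no reading), "K" (3x3 intrinsics, pixels), "dist" ([k1, k2, p1, p2, k3] as OpenCV has them; the pictures are not rectified), "eye" and "rotation" of the camera in the world; the wrist camera has in their place "tool_from_camera" (4x4, takes a point from camera to tool coordinates, whose origin is the TCP and whose axes are the flange's). Camera axes: x right, y down, z forward; pixel columns grow to the right and rows downward; lengths in m; the calibration is good to about 2 mm. A picture is of the moment at which its call begins: read the wrist's pose just before it.
- close_job(): hands the job in, once; it reports no verdict.
The state is a dict: "time": time; "joint_pos": joint angles; "qd": joint speeds; "tau": joint torques, N m; "tool_pos": TCP position; "ee_rot": TCP orientation; "contact_force": force on the tool from outside, world axes, zero at the start; "torque": the same for the moment, N m; "finger_gap": finger opening in m.
Only numpy, scipy, OpenCV 4.12 (cv2) and the standard library are available. Lean on these libraries where they do the work, as an engineer would, in place of code of your own. Each camera call takes 0.05 s, during which the arm holds its last target. There are 200 camera calls.

### The job

Fit the two-well tube carrier to the bench mixer: lower its shank into the collet, turn it there until its tang drops into the drive slot and it is fully home, then swing the lever of the clamp nut clockwise until the collet grips the shank firmly. Leave the round cup head in its block and do not knock over the dropper bottle.

Things in the scene. Friction and masses are not known exactly. Their poses are not given: they have to be found in the camera images.
- mixer: low round white bench mixer, 122 mm across, fixed to the desk. Origin: centre of its underside; z up; its small control panel faces its own -x. On top, on its axis, is a steel collet open upward: six jaws from 102 to 83 mm above the desk, leaving a 26 mm opening when the nut is at 0, then a guide bore of 24.4 mm diameter down to the drive spindle at 60 mm
- mouth (a point): centre of the collet's mouth, on the mixer's axis, at the top face of the clamp nut, 104 mm above the desk; axes as the mixer's
- spindle_top (a point): on the mixer's axis, in the bore, at the flat top of the drive spindle 60 mm above the desk; axes as the mixer's. A slot 10.5 mm wide, 23 mm long, 16 mm deep crosses it. Its long side lies along the mixer's y axis give or take 0.6 rad (35 degrees); the exact angle is not reported and is found by feel. The spindle is braked: light rubbing does not turn it
- nut (a joint): clamp nut round the collet (knurled steel ring, 62 mm across), in rad: 0 open, grows as its lever swings clockwise seen from above. Each rad closes each jaw by 2.5 mm; below 0.3 the shank goes in freely, near 0.8 the jaws meet it and the nut stiffens: 3 N at the post when free, some 6 N at 1.1, 9 N at 1.4. Firm from 1.0 on; turned past 1.1 and let go it eases back to about 1.05 and stays, gripping
- lever_grip (a point): on the upright round black post at the end of the nut's lever: post 16 mm diameter, plain from 99 to 148 mm above the desk; this point on its axis at 134 mm. It moves on a circle of 80 mm radius round the mixer's axis; with the nut at 0 it lies 0.52 rad (30 degrees) counterclockwise from the mixer's x axis, seen from above. The lever's bar below it is 85 to 95 mm above the desk
- carrier_mid (a point): centre of the loose tube carrier's white block, 36 mm (own x) by 60 mm (own y) by 50 mm high, two round wells in its top; a steel shank hangs below on its axis (z). 110 mm tall in all, 0.22 kg. Starts upright in one of two holes of the storage block, the white block resting on it, this point 93 mm above the desk; fully home in the mixer it is 133 mm above the desk
- carrier_tang (a point): end of the carrier's tang, on its axis, 85 mm below carrier_mid, same axes. The tang is a flat key 8 mm thick (own x), 20 mm wide (own y), 12 mm long, under a round shank 22 mm in diameter and 48 mm long with a chamfered foot. Standing on the spindle it is 60 mm above the desk; dropped into the slot, with the shank's foot on the spindle, 48 mm
- stand: heavy fixed grey storage block 60 x 150 mm (x, y), 68 mm high, with two 26 mm holes 40 mm either side of its centre along its y; origin at the centre of its underside
- cup_mid (a point): the other mixing head, to be left alone: black rubber cup, round, 44 mm diameter, 36 mm high, on the same kind of shank, standing in the other hole of the storage block. This point: on its axis, half-way up the cup
- bottle_mid (a point): small brown dropper bottle, 33 mm diameter, 93 mm tall, standing loose on the desk behind the mixer; this point half-way up. To be left standing
- microscope: binocular microscope, fixed, about 190 x 310 mm and 490 mm tall, standing to the right of the mixer (its eyepieces lean towards the robot's right side): an obstacle between the hand's start and the work, to be passed on the robot's side of it. Origin: centre of its underside
There are look-alikes about, which are no part of the job. What is shaped like the part that bears carrier_mid but orange or red is not meant.

How it is judged:
On the way, in this order (a step that is already met when the one before it is completed fails the run):
1. the carrier's shank stands fully home in the collet, tang in the slot, while the nut is still loose (horizontal distance between carrier_mid and mouth below 0.004 m and z of carrier_mid in the frame of mouth below 0.0325 m and angle between the z axis of carrier_mid and the z axis of mixer, either way round below 0.08 rad and value of joint nut below 0.6 rad), for 0.1 s.
2. the nut is turned until the jaws grip the shank (value of joint nut above 0.75 rad and contact force between carrier and mixer above 25 N), for 0.1 s.
At the end, for the whole second after the job is handed in: The carrier stands upright (within 0.08 rad), centred (4 mm) and fully home (within 3.5 mm of the bottom) in the mixer's collet, at rest, with the nut turned past 0.75 rad and the jaws squeezing the shank with more than 25 N in all (all of step 2 and horizontal distance between carrier_mid and mouth below 0.004 m and z of carrier_mid in the frame of mouth below 0.0325 m and angle between the z axis of carrier_mid and the z axis of mixer, either way round below 0.08 rad and linear speed of carrier below 0.02 m/s); the robot touches nothing.
It fails at once if the cup head is taken out or pushed about (distance of cup_mid from where it was at the start of the episode above 0.02 m).
It fails at once if the dropper bottle is knocked over (angle between bottle_mid's own z axis and vertical above 0.5 rad).
It also fails if it takes over 69 s, if anything falls off the work surface, if the arm or the gripper's body presses on something with over 40 N, if the wrist force passes 120 N, or if a joint passes its speed limit or range.

## Working session

There is one attempt and no reset: what is moved stays moved. The work goes in short steps, Python scripts to look and compute and a tool call to move; the robot and the scene stay as the last step left them, time stands still between calls to the robot, and variables do not carry over. Pictures are saved under pics/ and viewed, about 8 in all and at most 12, crops included, and the job is handed in when it is done.

Besides the shell and the picture viewer there is one more tool, called after "Request:" in YAML: its name, and indented under it one key for each argument. servo_tool: Moves the arm, as the interface text tells. Its arguments: {"type":"object","properties":{"motion":{"type":"string"}},"required":["motion"]}

```bash
mkdir -p pics; ls
cat > h.py <<'E'
import numpy as np, cv2, pickle
from scipy.spatial.transform import Rotation as R
from cell import telemetry, eyes
def snap(n,tag):
    s=telemetry.observe(); d=eyes.snapshot(n); d['state']=s
    pickle.dump(d,open(f'{tag}.pkl','wb')); cv2.imwrite(f'pics/{tag}.png',d['frame'][:,:,::-1]); return d
def load(t): return pickle.load(open(f'{t}.pkl','rb'))
def cam(d):
    if 'eye' in d: 
        r=np.array(d['rotation']); r=r if r.shape==(3,3) else R.from_rotvec(r).as_matrix()
        return r,np.array(d['eye'])
    T=np.array(d['tool_from_camera']); s=d['state']; A=R.from_rotvec(s['ee_rot']).as_matrix()
    return A@T[:3,:3], A@T[:3,3]+np.array(s['tool_pos'])
def ray(d,u,v):
    p=cv2.undistortPoints(np.array([[[u,v]]],float),np.array(d['K']),np.array(d['dist']))[0,0]
    r,e=cam(d); return e,r@np.array([p[0],p[1],1])
def atz(d,u,v,z):
    e,w=ray(d,u,v); return e+w*(z-e[2])/w[2]
def dep(d,u,v):
    e,w=ray(d,u,v); return e+w*d['depth'][int(round(v)),int(round(u))]
def cloud(d):
    h,w=d['depth'].shape; uv=np.stack(np.meshgrid(np.arange(w),np.arange(h)),-1).reshape(-1,1,2).astype(float)
    p=cv2.undistortPoints(uv,np.array(d['K']),np.array(d['dist']))[:,0]
    r,e=cam(d); z=d['depth'].reshape(-1,1); return (e+(np.c_[p,np.ones(len(p))]*z)@r.T).reshape(h,w,3)
def proj(d,P):
    r,e=cam(d); c=(np.atleast_2d(P)-e)@r
    return cv2.projectPoints(c,np.zeros(3),np.zeros(3),np.array(d['K']),np.array(d['dist']))[0][:,0]
E
python3 - <<'E'
from h import *
a=snap('scene','s0'); b=snap('top','t0')
cv2.imwrite('pics/st.png',np.vstack([a['frame'],b['frame']])[:,:,::-1][:, :])
for d in(a,b): print(cam(d),d['K'])
print(b['state'])
E
```

```text
pics
(array([[-0.66025246, -0.58287655,  0.47362602],
       [-0.7510063 ,  0.51868463, -0.40860224],
       [-0.00749787, -0.62547676, -0.78020677]]), array([0.09916235, 0.5882236 , 0.87114901])) [[497.08903513   0.         286.50103091]
 [  0.         497.08903513 219.08792627]
 [  0.           0.           1.        ]]
(array([[-0.02273441, -0.98929895,  0.14412054],
       [-0.99934767,  0.02653425,  0.02449842],
       [-0.0280604 , -0.14346957, -0.98925684]]), array([0.42075979, 0.16716205, 1.04686756])) [[434.10608083   0.         274.96274117]
 [  0.         434.10608083 209.96787765]
 [  0.           0.           1.        ]]
{'time': 0.05, 'joint_pos': array([-8.31583038e-01,  1.24527732e-01,  1.65164791e+00, -1.17296647e-05,
        1.36750812e+00, -8.25935609e-02]), 'qd': array([ 0.00026999, -0.00102309, -0.00090221,  0.00117466,  0.00112318,
       -0.00129766]), 'tau': array([ 1.47101167e-03, -4.25215709e+01, -3.66938996e+01,  4.04702268e-05,
        4.05058265e-03,  8.61669776e-06]), 'tool_pos': array([ 0.47561932, -0.44215867,  0.2300538 ]), 'ee_rot': array([-2.87827462e+00, -1.25408477e+00,  1.07553302e-03]), 'contact_force': array([ 0.46103553, -0.25357181, -0.0530012 ]), 'torque': array([-0.00188226,  0.03222526, -0.00459707]), 'finger_gap': 0.08540309799432708}
```

View pics/s0.png

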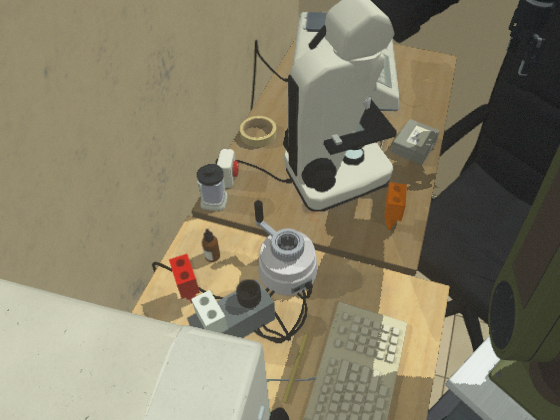

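View pics/t0.png

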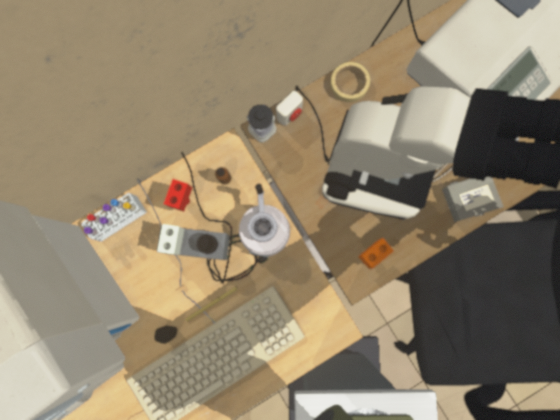

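White block with two wells at scene (208,308)/top (170,240) is the carrier, standing in the grey block next to the black cup. The red one (top 178,195) and the orange one (top 376,253) are look-alikes. The bottle is at top (223,175), the mixer at (263,228), the lever post at (259,189) and the microscope at right. I'll confirm this in an enlarged crop.

Run:
```python
from h import *
a=load('s0');b=load('t0')
c1=cv2.resize(a['frame'][190:340,150:330],None,fx=3.2,fy=3.2,interpolation=cv2.INTER_CUBIC)
c2=cv2.resize(b['frame'][150:275,145:300],None,fx=5,fy=5,interpolation=cv2.INTER_CUBIC)
cv2.imwrite('pics/c1.png',c1[:,:,::-1]);cv2.imwrite('pics/c2.png',c2[:,:,::-1])
for n,d in(('s',a),('t',b)):
    C=cloud(d)
    print(n,'desk med z',np.median(C[...,2][abs(C[...,2])<.02]))
    m=(d['frame'].min(-1)>150)&(C[...,2]>.105)&(C[...,2]<.13)
    import scipy.ndimage as N
    L,k=N.label(m)
    for i in range(1,k+1):
        P=C[L==i]
        if 20<len(P)<3000: print(i,len(P),P.mean(0).round(4),[int(x.mean()) for x in np.where(L==i)][::-1],np.median(P[:,2]).round(4))
```

```text
s desk med z -0.00028744055441187744
1 447 [ 1.0186 -0.2755  0.1182] [303, 37] 0.1181
2 65 [ 0.9595 -0.2959  0.12  ] [323, 42] 0.1198
12 531 [0.5012 0.4232 0.117 ] [207, 307] 0.1171
t desk med z 0.001410574005835774
14 26 [0.5422 0.2394 0.1065] [252, 217] 0.1061
20 28 [0.5169 0.1952 0.1065] [273, 228] 0.1065
22 459 [0.4997 0.4216 0.1179] [168, 238] 0.1187
35 21 [0.1604 0.6047 0.1231] [75, 407] 0.123
```

View pics/c2.png

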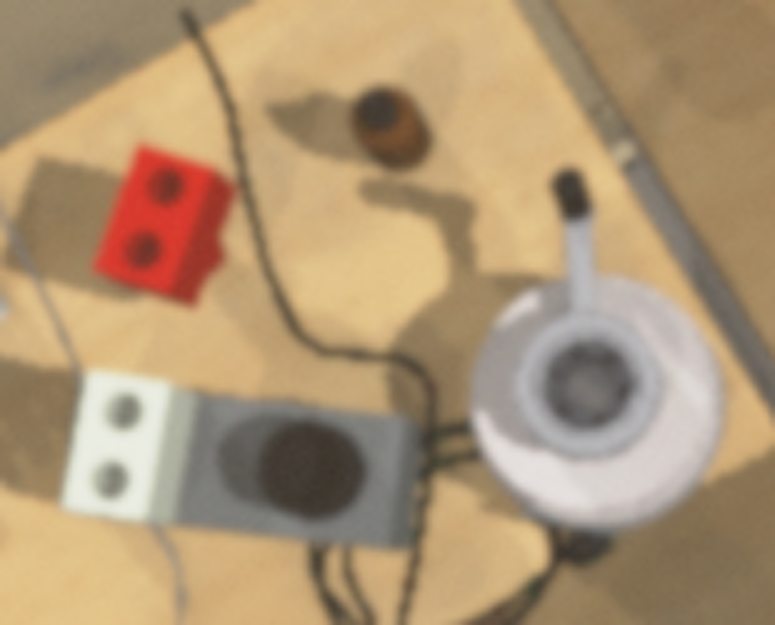

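View pics/c1.png

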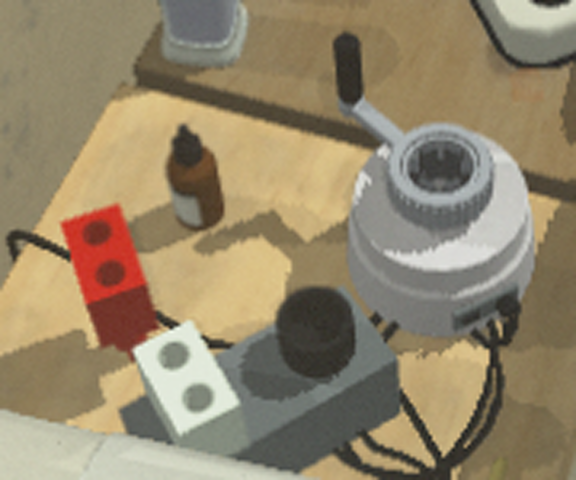

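```bash
cat >> h.py <<'E'
def tri(L):
    A=np.zeros((3,3));y=np.zeros(3);
    for e,w in L:
        w=w/np.linalg.norm(w);M=np.eye(3)-np.outer(w,w);A+=M;y+=M@e
    p=np.linalg.solve(A,y); return p,[np.linalg.norm(np.cross(p-e,w/np.linalg.norm(w))) for e,w in L]
E
python3 - <<'E'
from h import *
a=load('s0');b=load('t0')
S=lambda u,v:((u-1.1)/3.2+150,(v-1.1)/3.2+190)
T=lambda u,v:((u-2)/5+145,(v-2)/5+150)
def two(n,t,s,z):
    p,r=tri([ray(b,*T(*t)),ray(a,*S(*s))]); print(n,p.round(4),np.round(r,4),'top@z',atz(b,*T(*t),z)[:2].round(4),'sc@z',atz(a,*S(*s),z)[:2].round(4)); return p
two('well1',(125,411),(174,355),.118)
two('well2',(110,480),(198,398),.118)
two('mouth',(589,384),(439,168),.104)
two('post',(567,180),(345,40),.150)
two('cup',(310,470),(316,308),.12)
two('bot',(382,108),(183,130),.093)
for n,c,f in(('t',[(88,370),(170,382),(150,522),(62,508)],lambda *x:atz(b,*T(*x),.118)),('s',[(135,353),(188,322),(240,403),(182,437)],lambda *x:atz(a,*S(*x),.118))):
    P=np.array([f(*x) for x in c])[:,:2]; print(n,P.round(4),P.mean(0).round(4),np.linalg.norm(np.roll(P,-1,0)-P,axis=1).round(4))
# stand orientation from cloud
C=cloud(b); m=(abs(C[...,2]-.068)<.006)&(C[...,1]>.28)&(C[...,1]<.5)&(C[...,0]>.42)&(C[...,0]<.58)
print(cv2.minAreaRect(C[m][:,:2].astype(np.float32)*1000))
m=(abs(C[...,2]-.118)<.006)&(C[...,1]>.36)&(C[...,1]<.5)&(C[...,0]>.42)&(C[...,0]<.56)
print(cv2.minAreaRect(C[m][:,:2].astype(np.float32)*1000),C[m].mean(0))
m=(C[...,2]>.05)&(C[...,2]<.09)&(C[...,1]>.1)&(C[...,1]<.34)&(C[...,0]>.42)&(C[...,0]<.66)
print(cv2.minEnclosingCircle(C[m][:,:2].astype(np.float32)*1000))
# microscope extent above .15
m=(C[...,2]>.15)&(C[...,1]<.15)&(C[...,1]>-.4)&(C[...,0]>.2)
print('micro',C[m].min(0),C[m].max(0))
m&=C[...,2]<.35; print(C[m].min(0),C[m].max(0))
E
```

```text
well1 [0.5151 0.4194 0.1177] [0.0007 0.0007] top@z [0.5145 0.4188] sc@z [0.5155 0.4199]
well2 [0.4853 0.4252 0.1182] [0.0005 0.0005] top@z [0.4849 0.4249] sc@z [0.4858 0.4255]
mouth [0.5241 0.2199 0.0985] [0.0012 0.0012] top@z [0.5226 0.2188] sc@z [0.5221 0.2232]
post [0.6047 0.2243 0.1499] [0.0005 0.0005] top@z [0.6043 0.2239] sc@z [0.6051 0.2246]
cup [0.4888 0.3407 0.1131] [0.0018 0.0018] top@z [0.4869 0.3383] sc@z [0.4867 0.344 ]
bot [0.6552 0.3138 0.0884] [0.0035 0.0035] top@z [0.6514 0.3106] sc@z [0.6551 0.3174]
t [[0.5328 0.4352]
 [0.5266 0.3994]
 [0.4665 0.4075]
 [0.4734 0.4455]] [0.4998 0.4219] [0.0363 0.0607 0.0387 0.0602]
s [[0.5305 0.4353]
 [0.5272 0.4019]
 [0.4687 0.4104]
 [0.4728 0.4455]] [0.4998 0.4233] [0.0335 0.0592 0.0354 0.0586]
((519.83984375, 380.09918212890625), (150.65362548828125, 113.50377655029297), 82.04788970947266)
((499.80670166015625, 423.00360107421875), (36.683837890625, 62.080902099609375), 80.39827728271484) [0.49929264 0.4223971  0.11875504]
((556.0928955078125, 274.08367919921875), 116.10330963134766)
micro [ 0.52608834 -0.20963061  0.15000889] [1.01531361 0.14984932 0.49095826]
[ 0.54411987 -0.13913639  0.15000889] [1.01531361 0.14984932 0.34999661]
```

Numbers agree with the text: well tops at 0.118, block about 36x60, post radius about 82 mm. Next, the obstacle heights before I move.

Run:
```python
from h import *
Z={}
for t in('s0','t0'):
    d=load(t);C=cloud(d)[d['depth']>0]
    for x,y,z in C:
        k=(int(np.floor(x/.05)),int(np.floor(y/.05))); Z[k]=max(Z.get(k,-1),z)
ys=range(13,-11,-1)
print('x\\y',[round(j*.05,2) for j in ys])
for i in range(18,1,-1): print(f'{i*.05:.2f}',' '.join(f'{int(round(Z[(i,j)]*100)):4d}' if (i,j) in Z else '   .' for j in ys))
```

```text
x\y [0.65, 0.6, 0.55, 0.5, 0.45, 0.4, 0.35, 0.3, 0.25, 0.2, 0.15, 0.1, 0.05, 0.0, -0.05, -0.1, -0.15, -0.2, -0.25, -0.3, -0.35, -0.4, -0.45, -0.5]
0.90    .    .    .    .    .    .    .    .    .    .    .   42   40   26    3    1   12   12   13   13   13   13   12   10
0.85    .    .    .    .    .    .    .    .    .   47   45   42    1    3    3    1   11   13   13   13   13   12   10    9
0.80    .    .    .    .    .    .    .   52   51   48    7    7    1    3    3    1    0   12   13   13   12   11    9    7
0.75    .    .    .    .    .   57   57   54    9   11   10    7    1   11    0    .    .    .   12    8    9    8    6    0
0.70    .    .    .    .   63   62   57    1    1    9    1    1   31   36   38    .    .    .    .    8    8    6    1    1
0.65    .    .   52   62   63    1    1   10    2    1    1    1   33   36   44   45   46   46    1    0    0    1    0    0
0.60   35   43   48    6    1   12   12    8    1   15    1    1   33   39   45   45   46   48   48    4    4    1    1    0
0.55   34    9    9    9    1   12   11    1    7   15    8    1   12   18   4
[... 471 characters left out ...]
    3    3    1    1    1    1    0    .  -29  -26  -25  -24  -25  -25  -26
0.30   44   44   44   44   43    7    3    4    3    3    3    2    1    1  -80  -80  -80  -29  -25  -24  -24  -24  -25  -25
0.25    .   44   44   44   44    7    3    3    3    3    3    2    1    1    0  -80  -80  -79  -26  -25  -24  -25  -25  -26
0.20    .    .   44   44   43    3    3    3    3    3    2    1   48    0    .  -80  -79  -79  -26  -25  -25  -25  -26  -26
0.15    .   18   26    3    3    3    3    3    2    1    1   45   48    0  -70   -1   -1  -70  -27  -25  -25  -25  -26  -26
0.10    1   15    1    2    3    3    3    1    1    1   41   43    1    2    2    2    1    1  -27  -26  -25  -26  -26  -26
```

```bash
cat > plan.py <<'E'
from h import *
def plan(rows):
    # rows: (open%, x,y,z, yaw of tool y in deg) world -> tool rows, tool to be vertical
    s=telemetry.observe(); A=R.from_rotvec(s['ee_rot']); p=np.array(s['tool_pos'])
    ty=A.as_matrix()[:,1]; print('now',p.round(4),'yaw',np.degrees(np.arctan2(ty[1],ty[0])).round(2),'q6',s['joint_pos'][5].round(3),'gap',round(s['finger_gap'],4),'t',s['time'],'F',s['contact_force'].round(1))
    out=[]
    for o,x,y,z,w in rows:
        d=A.inv().apply(np.array([x,y,z])-p)
        c,n=np.cos(np.radians(w)),np.sin(np.radians(w))
        M=np.array([[-n,c,0],[c,n,0],[0,0,-1]]).T  # columns x,y,z
        M=np.column_stack([[-n,c,0],[c,n,0],[0,0,-1]]); 
        t=(A.inv()*R.from_matrix(M)).as_rotvec()
        out.append(f"{o:g} "+' '.join(f'{v:.4f}' for v in d)+' '+' '.join(f'{v:.2f}' for v in np.degrees(t)/6))
    print('; '.join(out))
E
python3 - <<'E'
from plan import *
M=np.column_stack([[0.73,0.68,0],[.68,-.73,0],[0,0,-1]]);print(np.linalg.det(M))
P=[(.44,-.40),(.40,-.35),(.36,-.30),(.335,-.25),(.335,-.19),(.335,-.13),(.335,-.07),(.335,-.01),(.345,.05),(.355,.11)]
plan([(100,x,y,.25,-43-2.5*(i+1)) for i,(x,y) in enumerate(P)])
E
```

```text
0.9953000000000002
now [ 0.4756 -0.4422  0.2302] yaw -42.91 q6 -0.083 gap 0.0855 t 0.1 F [-0.4 -1.2  0.1]
100 0.0066 -0.0549 -0.0197 -0.02 -0.00 0.43; 100 0.0160 -0.1182 -0.0196 -0.02 -0.00 0.85; 100 0.0254 -0.1816 -0.0195 -0.02 -0.00 1.26; 100 0.0450 -0.2339 -0.0194 -0.02 0.00 1.68; 100 0.0890 -0.2748 -0.0193 -0.02 0.00 2.10; 100 0.1329 -0.3156 -0.0192 -0.02 0.00 2.51; 100 0.1768 -0.3565 -0.0191 -0.02 0.00 2.93; 100 0.2208 -0.3973 -0.0190 -0.02 0.00 3.35; 100 0.2715 -0.4309 -0.0190 -0.02 0.00 3.76; 100 0.3223 -0.4644 -0.0189 -0.02 0.00 4.18
```

Request:
servo_tool:
  motion: "65 0.007 -0.055 -0.02 0 0 0.4; 65 0.016 -0.115 -0.02 0 0 0.8; 65 0.025 -0.175 -0.02 0 0 1.2; 65 0.045 -0.232 -0.02 0 0 1.7; 65 0.089 -0.275 -0.02 0 0 2.1; 65 0.133 -0.315 -0.02 0 0 2.5; 65 0.177 -0.355 -0.02 0 0 2.9; 65 0.22 -0.395 -0.02 0 0 3.3; 65 0.27 -0.43 -0.02 0 0 3.8; 65 0.32 -0.465 -0.02 0 0 4.2"

```text
time: 1.35
tool_pos: [0.353, 0.1104, 0.2513]
ee_rot: [3.085, 0.594, 0.002]
contact_force: [0.9, -0.1, 0.9]
finger_gap: 0.0554
```

Run:
```python
from plan import *
P=[(.37,.155),(.39,.2),(.41,.245),(.43,.29),(.45,.33),(.465,.36),(.475,.38),(.475,.38),(.475,.38),(.475,.38)]
W=[-72,-77,-82,-86,-90,-94,-98,-100.5,-100.5,-100.5]
plan([(65,x,y,.23,w) for (x,y),w in zip(P,W)])
```

```text
now [0.353  0.1104 0.2513] yaw -68.19 q6 1.348 gap 0.0554 t 1.35 F [ 0.9 -0.1  0.9]
65 0.0324 -0.0351 0.0214 0.01 -0.01 0.63; 65 0.0677 -0.0695 0.0214 0.00 -0.01 1.47; 65 0.1030 -0.1038 0.0214 0.00 -0.01 2.30; 65 0.1382 -0.1382 0.0215 0.00 -0.01 2.97; 65 0.1717 -0.1679 0.0215 0.00 -0.01 3.63; 65 0.1967 -0.1902 0.0215 0.00 -0.01 4.30; 65 0.2135 -0.2050 0.0215 0.00 -0.01 4.97; 65 0.2135 -0.2050 0.0215 0.00 -0.01 5.38; 65 0.2135 -0.2050 0.0215 0.00 -0.01 5.38; 65 0.2135 -0.2050 0.0215 0.00 -0.01 5.38
```

Request:
servo_tool:
  motion: "65 0.032 -0.035 0.021 0 0 0.6; 65 0.068 -0.07 0.021 0 0 1.5; 65 0.103 -0.104 0.021 0 0 2.3; 65 0.138 -0.138 0.021 0 0 3; 65 0.172 -0.168 0.021 0 0 3.6; 65 0.197 -0.19 0.021 0 0 4.3; 65 0.2135 -0.205 0.021 0 0 5; 65 0.2135 -0.205 0.021 0 0 5.4; 65 0.2135 -0.205 0.021 0 0 5.4; 65 0.2135 -0.205 0.021 0 0 5.4"

```text
time: 2.6
tool_pos: [0.4748, 0.3779, 0.23]
ee_rot: [3.128, -0.287, -0.001]
contact_force: [-0.5, 0.9, 0.0]
finger_gap: 0.0554
```

Run:
```python
from plan import *
d=snap('wrist','w1'); print(cam(d))
plan([])
print(proj(d,[[.5,.4223,.118],[.487,.34,.113],[.5225,.22,.104],[.6045,.2243,.15]]))
```

```text
(array([[-1.82085640e-01, -9.48389078e-01, -2.59620832e-01],
       [-9.83282299e-01,  1.75854872e-01,  4.72332928e-02],
       [ 8.60049238e-04,  2.63881073e-01, -9.64554840e-01]]), array([0.54034913, 0.36564362, 0.37243707]))
now [0.4749 0.3779 0.2302] yaw -100.5 q6 2.338 gap 0.0553 t 2.65 F [-0.3 -0.1  0.2]

[[206.32328307 185.50712995]
 [324.24793784 181.06405608]
 [480.59308947 100.95479548]
 [505.92687033 -49.24329797]]
```

View pics/w1.png

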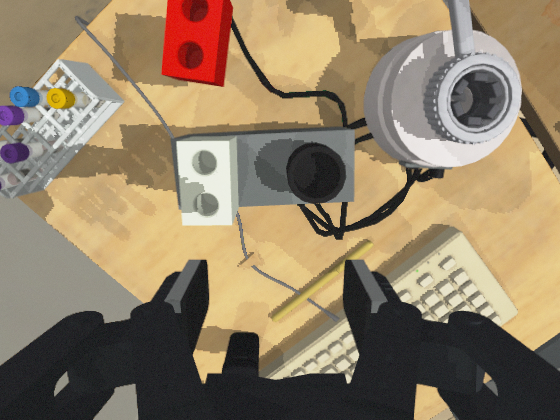

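The wrist view agrees with my predictions to about 3 px: carrier wells at (204,161) and (206,204), cup at (316,172), mouth at (480,98). Next I'll refine the positions.

Run:
```python
from h import *
d=load('w1');C=cloud(d)
for p in[(204,161),(206,204)]: print(atz(d,*p,.118))
m=(abs(C[...,2]-.118)<.005)&(C[...,1]>.36)&(C[...,1]<.5)&(C[...,0]>.42)&(C[...,0]<.56)&(d['frame'].min(-1)>120)
print(cv2.minAreaRect(C[m][:,:2].astype(np.float32)*1000),np.median(C[m],0))
# nut top face: circle fit
for t in('w1','t0','s0'):
    e=load(t);K=cloud(e);
    m=(abs(K[...,2]-.104)<.004)&(np.hypot(K[...,0]-.5225,K[...,1]-.22)<.045)
    q=K[m]; c,r=cv2.minEnclosingCircle(q[:,:2].astype(np.float32)*1000); print(t,m.sum(),c,r,np.median(q[:,2]))
    m=(K[...,2]>.138)&(K[...,2]<.16)&(np.hypot(K[...,0]-.6045,K[...,1]-.2243)<.03); print(' post',m.sum(),np.median(K[m],0) if m.any() else '')
cv2.imwrite('pics/w1c.png',cv2.resize(d['frame'][20:180,350:540],None,fx=4,fy=4,interpolation=cv2.INTER_CUBIC)[:,:,::-1])
```

```text
[0.51706726 0.41995176 0.118     ]
[0.48701216 0.42559915 0.118     ]
((501.46380615234375, 423.5288391113281), (36.58470153808594, 60.44774627685547), 79.9417953491211) [0.50258975 0.42281019 0.11771466]
w1 4418 (524.3729858398438, 221.11306762695312) 33.090179443359375 0.10296891945951167
 post 0 
t0 446 (523.8577270507812, 220.65359497070312) 32.444644927978516 0.10420302900570677
 post 49 [0.60179839 0.22397238 0.15104041]
s0 425 (523.3822631835938, 221.626708984375) 32.62321853637695 0.10223756551935892
 post 63 [0.60144554 0.22725765 0.14812428]
```

View pics/w1c.png

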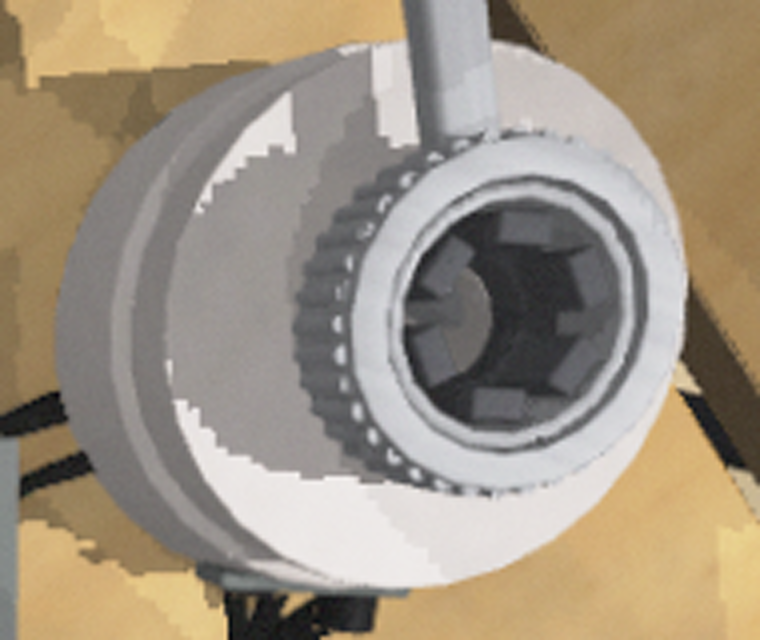

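Run:
```python
from plan import *
d=load('w1'); print(atz(d,350+519/4,20+313/4,.104))
W=-100.3
plan([(65,.501,.4228,z,W) for z in (.23,.18,.13,.1,.082)])
```

```text
[0.52447608 0.2205077  0.104     ]
now [0.4749 0.3779 0.2302] yaw -100.5 q6 2.338 gap 0.0553 t 2.65 F [-0.3 -0.1  0.2]
65 0.0175 -0.0489 0.0002 0.00 0.00 -0.03; 65 0.0175 -0.0489 0.0502 0.00 0.00 -0.03; 65 0.0175 -0.0489 0.1002 0.00 0.00 -0.03; 65 0.0175 -0.0490 0.1302 0.00 0.00 -0.03; 65 0.0175 -0.0490 0.1482 0.00 0.00 -0.03
```

Request:
servo_tool:
  motion: "65 0.0175 -0.049 0 0 0 0; 65 0.0175 -0.049 0.02 0 0 0; 65 0.0175 -0.049 0.06 0 0 0; 65 0.0175 -0.049 0.1 0 0 0; 65 0.0175 -0.049 0.13 0 0 0; 65 0.0175 -0.049 0.148 0 0 0; 65 0.0175 -0.049 0.148 0 0 0; 0 0.0175 -0.049 0.148 0 0 0; 0 0.0175 -0.049 0.148 0 0 0; 0 0.0175 -0.049 0.148 0 0 0"

```text
time: 3.9
tool_pos: [0.5022, 0.4239, 0.0844]
ee_rot: [-3.126, 0.288, -0.004]
contact_force: [0.4, -1.0, 4.8]
finger_gap: 0.0355
```

Request:
servo_tool:
  motion: "0 0 0 0 0 0 0; 0 0 0 -0.01 0 0 0; 0 0 0 -0.03 0 0 0; 0 0 0 -0.055 0 0 0; 0 0 0 -0.085 0 0 0; 0 0 0 -0.11 0 0 0; 0 0 0 -0.125 0 0 0; 0 0 0 -0.125 0 0 0; 0 0 0 -0.125 0 0 0; 0 0 0 -0.125 0 0 0"

```text
time: 5.15
tool_pos: [0.5005, 0.4227, 0.2055]
ee_rot: [3.126, -0.288, -0.004]
contact_force: [-0.8, 0.0, -3.0]
finger_gap: 0.0356
```

Run:
```python
from plan import *
snap('scene','s1');snap('top','t1')
a,b=load('s1'),load('t1')
for d in (a,b):
    C=cloud(d); m=(d['frame'].min(-1)>140)&(np.hypot(C[...,0]-.5,C[...,1]-.423)<.06)&(C[...,2]>.2); print(m.sum(),C[m].mean(0) if m.any() else '',C[m].min(0))
plan([(0,.5+.0236*i/5,.424-.203*i/5,.215,-100.5+73.5*min(i,8)/8) for i in range(1,9)])
```

```text
755 [0.4827179  0.42458605 0.23004337] [0.46695754 0.40105687 0.20004106]
101 [0.51835332 0.40157764 0.23885391] [0.48948645 0.36719042 0.20117783]
now [0.5007 0.4228 0.206 ] yaw -100.51 q6 2.374 gap 0.0352 t 5.25 F [-0.3 -0.6 -2.6]
0 0.0111 0.0381 -0.0090 0.01 0.02 -1.53; 0 0.0232 0.0771 -0.0089 0.01 0.02 -3.06; 0 0.0352 0.1162 -0.0089 0.01 0.02 -4.60; 0 0.0473 0.1552 -0.0089 0.01 0.02 -6.13; 0 0.0593 0.1943 -0.0088 0.01 0.02 -7.66; 0 0.0714 0.2333 -0.0088 0.01 0.02 -9.19; 0 0.0834 0.2724 -0.0087 0.01 0.02 -10.72; 0 0.0955 0.3115 -0.0087 0.00 0.02 -12.25
```

Run:
```python
from plan import *
plan([(0,.5007+.0227*s,.4228-.2023*s,.212,-100.5+34.5*s) for s in (.08,.25,.45,.65,.83,.95,1)]+[(0,.5234,.2205,.195,-66)])
```

```text
now [0.5007 0.4228 0.206 ] yaw -100.51 q6 2.374 gap 0.0352 t 5.25 F [-0.3 -0.6 -2.6]
0 0.0047 0.0156 -0.0060 0.01 0.02 -0.46; 0 0.0148 0.0487 -0.0060 0.01 0.02 -1.44; 0 0.0266 0.0877 -0.0059 0.01 0.02 -2.59; 0 0.0385 0.1266 -0.0059 0.01 0.02 -3.74; 0 0.0491 0.1617 -0.0059 0.01 0.02 -4.77; 0 0.0563 0.1851 -0.0058 0.01 0.02 -5.46; 0 0.0592 0.1948 -0.0058 0.01 0.02 -5.75; 0 0.0592 0.1948 0.0112 0.01 0.02 -5.75
```

Request:
servo_tool:
  motion: "0 0.005 0.016 -0.006 0 0 -0.5; 0 0.015 0.049 -0.006 0 0 -1.5; 0 0.027 0.088 -0.006 0 0 -2.6; 0 0.0385 0.127 -0.006 0 0 -3.7; 0 0.049 0.162 -0.006 0 0 -4.8; 0 0.0565 0.185 -0.006 0 0 -5.5; 0 0.059 0.195 -0.006 0 0 -5.75; 0 0.059 0.195 0.011 0.01 0.02 -5.75; 0 0.059 0.195 0.011 0.01 0.02 -5.75; 0 0.059 0.195 0.011 0.01 0.02 -5.75"

```text
time: 6.5
tool_pos: [0.5232, 0.2212, 0.1956]
ee_rot: [-3.072, -0.654, -0.001]
contact_force: [-0.6, 0.4, -1.9]
finger_gap: 0.0352
```

Run:
```python
from plan import *
plan([])
a=snap('scene','s2');b=snap('top','t2');w=snap('wrist','w2')
cv2.imwrite('pics/v.png',np.hstack([cv2.resize(a['frame'][170:310,220:360],(400,400)),cv2.resize(b['frame'][170:290,200:320],(400,400))])[:,:,::-1])
```

```text
now [0.5232 0.2212 0.1956] yaw -65.98 q6 1.456 gap 0.0352 t 6.5 F [-0.6  0.4 -1.9]
```

View pics/v.png

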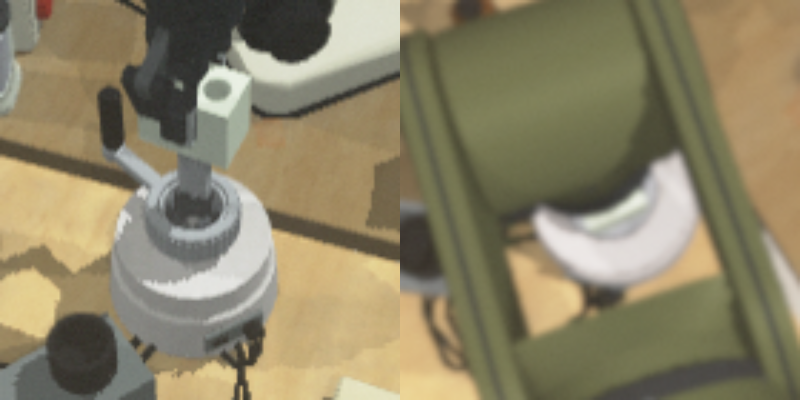

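The scene crop shows the shank upright, hanging centrally above the mouth, with its tang near (195,200). I'll lower it now.

Request:
servo_tool:
  motion: "0 0 0 0.004 0 0 0; 0 0 0 0.008 0 0 0; 0 0 0 0.012 0 0 0; 0 0 0 0.016 0 0 0; 0 0 0 0.02 0 0 0; 0 0 0 0.024 0 0 0; 0 0 0 0.028 0 0 0; 0 0 0 0.03 0 0 0; 0 0 0 0.03 0 0 0; 0 0 0 0.03 0 0 0"

```text
time: 7.9
tool_pos: [0.5238, 0.2208, 0.1665]
ee_rot: [-3.072, -0.653, -0.004]
contact_force: [-0.9, -0.4, -2.8]
finger_gap: 0.0352
```

Request:
servo_tool:
  motion: "0 0 0 0.003 0 0 0; 0 0 0 0.006 0 0 0; 0 0 0 0.009 0 0 0; 0 0 0 0.012 0 0 0; 0 0 0 0.015 0 0 0; 0 0 0 0.018 0 0 0; 0 0 0 0.021 0 0 0; 0 0 0 0.024 0 0 0; 0 0 0 0.024 0 0 0; 0 0 0 0.024 0 0 0"

```text
time: 9.15
tool_pos: [0.5238, 0.2208, 0.1424]
ee_rot: [-3.072, -0.653, -0.004]
contact_force: [0.8, -0.5, -3.5]
finger_gap: 0.0356
```

Request:
servo_tool:
  motion: "0 0 0 0.002 0 0 0; 0 0 0 0.004 0 0 0; 0 0 0 0.006 0 0 0; 0 0 0 0.007 0 0 0; 0 0 0 0.008 0 0 0; 0 0 0 0.009 0 0 0; 0 0 0 0.01 0 0 0; 0 0 0 0.01 0 0 0; 0 0 0 0.01 0 0 0; 0 0 0 0.01 0 0 0"

```text
time: 10.4
tool_pos: [0.5245, 0.221, 0.1358]
ee_rot: [-3.072, -0.653, -0.006]
contact_force: [-4.4, -0.8, 12.1]
finger_gap: 0.0353
```

Request:
servo_tool:
  motion: "0 0 0 -0.001 0 0 0; 0 0 0 -0.001 0 0 -0.5; 0 0 0 -0.001 0 0 -1; 0 0 0 -0.001 0 0 -1.5; 0 0 0 -0.001 0 0 -2; 0 0 0 -0.001 0 0 -2.5; 0 0 0 -0.001 0 0 -3; 0 0 0 -0.001 0 0 -3.5; 0 0 0 -0.001 0 0 -4; 0 0 0 -0.001 0 0 -4"

```text
time: 11.65
tool_pos: [0.5237, 0.2207, 0.133]
ee_rot: [-2.87, -1.276, -0.004]
contact_force: [1.1, -0.8, -1.5]
finger_gap: 0.0355
```

```bash
python3 -c "
from plan import *
plan([]);print(telemetry.observe()['torque'])"
```

```text
now [0.5237 0.2207 0.133 ] yaw -42.05 q6 1.038 gap 0.0355 t 11.65 F [ 1.1 -0.8 -1.5]

[ 0.05530974 -0.19251993  0.03789251]
```

Request:
servo_tool:
  motion: "0 0 0 0.001 0 0 0; 0 0 0 0.002 0 0 0; 0 0 0 0.003 0 0 0; 0 0 0 0.004 0 0 0; 0 0 0 0.005 0 0 0; 0 0 0 0.006 0 0 0; 0 0 0 0.007 0 0 0; 0 0 0 0.008 0 0 0; 0 0 0 0.008 0 0 0; 0 0 0 0.008 0 0 0"

```text
time: 12.9
tool_pos: [0.5237, 0.2207, 0.1252]
ee_rot: [-2.87, -1.277, -0.003]
contact_force: [0.5, 1.0, -2.1]
finger_gap: 0.0352
```

Request:
servo_tool:
  motion: "0 0 0 0.001 0 0 0; 0 0 0 0.002 0 0 0; 0 0 0 0.003 0 0 0; 0 0 0 0.004 0 0 0; 0 0 0 0.005 0 0 0; 0 0 0 0.005 0 0 0; 0 0 0 0.005 0 0 0; 0 0 0 0.005 0 0 0; 0 0 0 0.005 0 0 0; 0 0 0 0.005 0 0 0"

```text
time: 14.15
tool_pos: [0.5243, 0.2211, 0.1241]
ee_rot: [-2.87, -1.277, -0.004]
contact_force: [-7.6, -2.8, 15.3]
finger_gap: 0.0353
```

Request:
servo_tool:
  motion: "0 0 0 -0.003 0 0 0; 0 0 0 -0.003 0 0 0; 70 0 0 -0.003 0 0 0; 70 0 0 -0.003 0 0 0; 70 0 0 -0.003 0 0 0; 70 0 0 -0.003 0 0 0; 70 0 0 -0.02 0 0 0; 70 0 0 -0.06 0 0 0; 70 0 0 -0.1 0 0 0; 70 0 0 -0.13 0 0 0"

```text
time: 15.4
tool_pos: [0.5242, 0.2208, 0.2542]
ee_rot: [2.87, 1.277, 0.01]
contact_force: [-0.5, -0.7, -0.1]
finger_gap: 0.0599
```

Run:
```python
from plan import *
plan([])
w=snap('wrist','w3');a=snap('scene','s3')
for d in (w,a):
    C=cloud(d)
    m=(d['frame'].min(-1)>120)&(np.hypot(C[...,0]-.524,C[...,1]-.221)<.04)&(C[...,2]>.14)&(C[...,2]<.2)
    print(m.sum(),np.percentile(C[m][:,2],[5,50,95]),cv2.minAreaRect(C[m][:,:2].astype(np.float32)*1000))
    m=(C[...,2]>.14)&(C[...,2]<.16)&(np.hypot(C[...,0]-.604,C[...,1]-.2243)<.03); print(' post',m.sum(),np.median(C[m],0) if m.any() else '')
cv2.imwrite('pics/v3.png',np.hstack([cv2.resize(w['frame'],(480,360)),cv2.resize(a['frame'][190:310,220:340],(320,320))[:,:] if 0 else cv2.copyMakeBorder(cv2.resize(a['frame'][190:310,220:340],(320,320)),0,40,0,0,0)])[:,:,::-1])
```

```text
now [0.5242 0.2208 0.2542] yaw -42.01 q6 1.037 gap 0.0599 t 15.4 F [-0.5 -0.7 -0.1]

4096 [0.14978852 0.15766499 0.15884519] ((523.1953125, 219.60873413085938), (60.638267517089844, 36.16474914550781), 48.11225891113281)
 post 453 [0.60336079 0.22590742 0.15014865]
677 [0.1421205  0.15593604 0.15854131] ((523.6192016601562, 219.29336547851562), (59.9217529296875, 40.638858795166016), 47.8841552734375)
 post 57 [0.60149885 0.22730859 0.14855713]
```

View pics/v3.png

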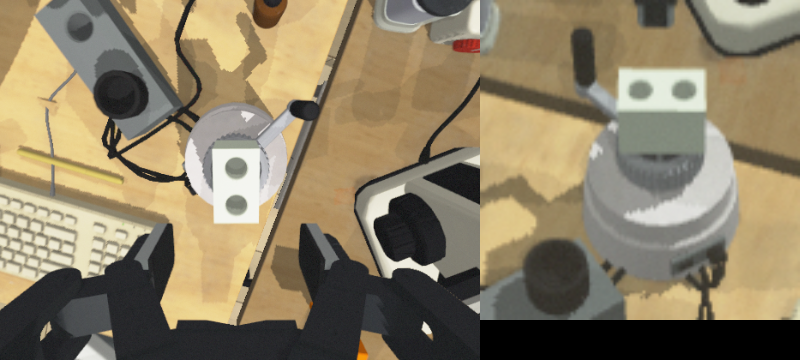

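Carrier top is at 0.158, so its mid is at 0.133: home, upright and centred. The post is at about (0.604, 0.2248). Before swinging the lever, I'll check the clearance to the microscope.

Run:
```python
from plan import *
for t in('t0','s0','w3'):
    d=load(t);C=cloud(d)[d['depth']>0]
    for a,b in((.1,.17),(.17,.3),(.3,.5)):
        m=(C[:,2]>a)&(C[:,2]<b)&(C[:,1]<.13)&(C[:,0]>.45)&(C[:,0]<.8)&(C[:,1]>-.15)
        q=C[m]
        if len(q)>5:
            r=np.hypot(q[:,0]-.557,q[:,1]-.148); i=np.argsort(r)[3]; print(t,a,b,r[i].round(3),q[i].round(3))
plan([(50,.604,.2248,.255,40),(50,.604,.2248,.111,40)])
```

```text
t0 0.1 0.17 0.083 [0.596 0.075 0.108]
t0 0.17 0.3 0.12 [0.647 0.069 0.196]
t0 0.3 0.5 0.123 [0.647 0.065 0.303]
s0 0.1 0.17 0.083 [0.593 0.074 0.102]
s0 0.17 0.3 0.117 [0.592 0.036 0.174]
s0 0.3 0.5 0.121 [0.644 0.064 0.306]
w3 0.1 0.17 0.081 [0.596 0.077 0.103]
w3 0.17 0.3 0.117 [0.598 0.038 0.171]
now [0.5259 0.2214 0.2568] yaw -42.01 q6 1.037 gap 0.06 t 15.5 F [0.1 0.8 0.7]
50 0.0548 0.0557 0.0028 0.12 -0.05 -13.67; 50 0.0532 0.0549 0.1468 0.12 -0.05 -13.67
```

Request:
servo_tool:
  motion: "50 0.007 0.007 0 0 0 -1.7; 50 0.014 0.014 0 0 0 -3.4; 50 0.021 0.021 0 0 0 -5.1; 50 0.028 0.028 0 0 0 -6.8; 50 0.035 0.035 0 0 0 -8.5; 50 0.042 0.042 0 0 0 -10.2; 50 0.049 0.049 0 0 0 -11.9; 50 0.0548 0.0557 0 0 0 -13.67; 50 0.0548 0.0557 0 0 0 -13.67; 50 0.0548 0.0557 0 0 0 -13.67"

```text
time: 16.75
tool_pos: [0.6011, 0.224, 0.2499]
ee_rot: [1.331, 2.845, 0.002]
contact_force: [0.2, -0.1, 0.1]
finger_gap: 0.043
```

Run:
```python
from plan import *
plan([(50,.604,.2248,z,40) for z in(.2,.16,.13,.112)])
print(telemetry.observe()['joint_pos'])
```

```text
now [0.6011 0.224  0.2499] yaw 39.86 q6 -0.423 gap 0.043 t 16.75 F [ 0.2 -0.1  0.1]
50 -0.0012 0.0027 0.0500 0.01 -0.00 -0.02; 50 -0.0013 0.0026 0.0900 0.01 -0.00 -0.02; 50 -0.0013 0.0026 0.1200 0.01 -0.00 -0.02; 50 -0.0013 0.0026 0.1380 0.01 -0.00 -0.02
[ 2.72707041e-01  9.39803059e-02  1.65123963e+00  7.76705918e-04
  1.39519676e+00 -4.23142741e-01]
```

Request:
servo_tool:
  motion: "50 -0.0013 0.0026 0.02 0 0 0; 50 -0.0013 0.0026 0.055 0 0 0; 50 -0.0013 0.0026 0.09 0 0 0; 50 -0.0013 0.0026 0.115 0 0 0; 50 -0.0013 0.0026 0.13 0 0 0; 50 -0.0013 0.0026 0.137 0 0 0; 50 -0.0013 0.0026 0.137 0 0 0; 0 -0.0013 0.0026 0.137 0 0 0; 0 -0.0013 0.0026 0.137 0 0 0; 0 -0.0013 0.0026 0.137 0 0 0"

```text
time: 18.0
tool_pos: [0.605, 0.2251, 0.1151]
ee_rot: [1.327, 2.846, 0.004]
contact_force: [-3.7, -0.3, 5.8]
finger_gap: 0.0145
```

Run:
```python
from plan import *
s=telemetry.observe()
c=np.array([.5236,.2205]); r=np.array(s['tool_pos'])[:2]-c
print('r',np.hypot(*r),np.degrees(np.arctan2(r[1],r[0])))
a0=3.1;R0=.080
rows=[]
for k in range(1,11):
    th=np.radians(a0-4.2*k); rows.append((0,c[0]+R0*np.cos(th),c[1]+R0*np.sin(th),s['tool_pos'][2],40-4.2*k))
plan(rows)
```

```text
r 0.08149527037019393 3.251057303648861
now [0.605  0.2251 0.1151] yaw 40.01 q6 -0.426 gap 0.0145 t 18.0 F [-3.7 -0.3  5.8]
0 -0.0038 -0.0050 -0.0000 0.03 0.00 0.70; 0 -0.0081 -0.0090 -0.0000 0.03 0.00 1.40; 0 -0.0121 -0.0133 -0.0000 0.03 0.00 2.10; 0 -0.0157 -0.0179 -0.0000 0.03 0.00 2.80; 0 -0.0190 -0.0228 -0.0001 0.03 -0.00 3.50; 0 -0.0219 -0.0279 -0.0001 0.03 -0.00 4.20; 0 -0.0245 -0.0331 -0.0001 0.03 -0.00 4.90; 0 -0.0266 -0.0386 -0.0001 0.03 -0.00 5.60; 0 -0.0284 -0.0442 -0.0001 0.03 -0.01 6.30; 0 -0.0297 -0.0499 -0.0001 0.03 -0.01 7.00
```

Request:
servo_tool:
  motion: "0 -0.0042 -0.004 0 0 0 0.7; 0 -0.0085 -0.008 0 0 0 1.4; 0 -0.0125 -0.0123 0 0 0 2.1; 0 -0.0161 -0.0169 0 0 0 2.8; 0 -0.0194 -0.0218 0 0 0 3.5; 0 -0.0223 -0.0269 0 0 0 4.2; 0 -0.0249 -0.0321 0 0 0 4.9; 0 -0.027 -0.0376 0 0 0 5.6; 0 -0.0288 -0.0432 0 0 0 6.3; 0 -0.0301 -0.0489 0 0 0 7"

```text
time: 19.25
tool_pos: [0.5876, 0.1711, 0.1151]
ee_rot: [2.26, 2.179, 0.009]
contact_force: [-0.0, 1.3, 3.9]
finger_gap: 0.0144
```

Run:
```python
from plan import *
s=telemetry.observe()
c=np.array([.5236,.2205]); r=np.array(s['tool_pos'])[:2]-c; a=np.degrees(np.arctan2(r[1],r[0]))
print('r',np.hypot(*r),a,s['torque'])
R0=.0800;rows=[]
for k in range(1,11):
    t=max(a-3.2*k,-64.5) if 0 else a-3.2*k
    th=np.radians(t); rows.append((0,c[0]+R0*np.cos(th),c[1]+R0*np.sin(th),s['tool_pos'][2],-2-3.2*k))
plan(rows)
```

```text
r 0.08090154096068766 -37.67355152420897 [0.30943081 0.26854149 0.22068276]
now [0.5876 0.1711 0.1151] yaw -2.09 q6 0.23 gap 0.0144 t 19.25 F [-0.   1.3  3.9]
0 -0.0030 -0.0034 -0.0000 0.05 -0.03 0.52; 0 -0.0064 -0.0063 -0.0001 0.05 -0.03 1.05; 0 -0.0097 -0.0094 -0.0001 0.05 -0.03 1.59; 0 -0.0127 -0.0127 -0.0001 0.05 -0.03 2.12; 0 -0.0156 -0.0161 -0.0001 0.05 -0.04 2.65; 0 -0.0183 -0.0197 -0.0002 0.04 -0.04 3.19; 0 -0.0208 -0.0234 -0.0002 0.04 -0.04 3.72; 0 -0.0230 -0.0272 -0.0002 0.04 -0.04 4.25; 0 -0.0251 -0.0312 -0.0002 0.04 -0.04 4.79; 0 -0.0269 -0.0353 -0.0003 0.04 -0.04 5.32
```

Request:
servo_tool:
  motion: "0 -0.003 -0.0034 0 0 0 0.5; 0 -0.0064 -0.0063 0 0 0 1.05; 0 -0.0097 -0.0094 0 0 0 1.6; 0 -0.0127 -0.0127 0 0 0 2.1; 0 -0.0156 -0.0161 0 0 0 2.65; 0 -0.0183 -0.0197 0 0 0 3.2; 0 -0.0208 -0.0234 0 0 0 3.7; 0 -0.023 -0.0272 0 0 0 4.25; 0 -0.0251 -0.0312 0 0 0 4.8; 0 -0.0269 -0.0353 0 0 0 5.3"

```text
time: 20.5
tool_pos: [0.5529, 0.1457, 0.1151]
ee_rot: [2.77, 1.479, 0.015]
contact_force: [5.5, 3.2, 0.7]
finger_gap: 0.0143
```

Run:
```python
from plan import *
s=telemetry.observe()
c=np.array([.5236,.2205]); r=np.array(s['tool_pos'])[:2]-c; a=np.degrees(np.arctan2(r[1],r[0]))
print('r',np.hypot(*r),a,np.radians(3.1-a),s['torque'],s['contact_force'])
plan([])
```

```text
r 0.08035382047076116 -68.6277298005064 1.251885049999692 [ 0.48387089 -0.54291978  0.47778482] [5.52479498 3.22940921 0.68223615]
now [0.5529 0.1457 0.1151] yaw -33.82 q6 0.752 gap 0.0143 t 20.5 F [5.5 3.2 0.7]
```

Request:
servo_tool:
  motion: "60 0 0 0 0 0 0; 60 0 0 0 0 0 0; 60 0 0 0 0 0 0; 60 0 0 0 0 0 0; 60 0 0 0 0 0 0; 60 0 0 -0.02 0 0 0; 60 0 0 -0.06 0 0 0; 60 0 0 -0.1 0 0 0; 60 0 0 -0.14 0 0 0; 60 0 0 -0.14 0 0 0"

```text
time: 21.75
tool_pos: [0.5525, 0.145, 0.2601]
ee_rot: [2.768, 1.478, 0.019]
contact_force: [0.2, -0.6, -0.4]
finger_gap: 0.0512
```

Run:
```python
from plan import *
# rise, move away towards the robot
plan([(60,.55-.013*k,.146+.006*k,.255,-33) for k in range(1,11)])
```

```text
now [0.5525 0.145  0.2601] yaw -33.79 q6 0.752 gap 0.0512 t 21.75 F [ 0.2 -0.6 -0.4]
60 -0.0029 -0.0168 0.0049 0.08 -0.09 -0.13; 60 -0.0051 -0.0310 0.0048 0.08 -0.09 -0.13; 60 -0.0073 -0.0451 0.0047 0.08 -0.09 -0.13; 60 -0.0096 -0.0592 0.0045 0.08 -0.09 -0.13; 60 -0.0118 -0.0734 0.0044 0.08 -0.09 -0.13; 60 -0.0141 -0.0875 0.0042 0.08 -0.09 -0.13; 60 -0.0163 -0.1017 0.0041 0.08 -0.09 -0.13; 60 -0.0186 -0.1158 0.0039 0.08 -0.09 -0.13; 60 -0.0208 -0.1299 0.0038 0.08 -0.09 -0.13; 60 -0.0230 -0.1441 0.0037 0.08 -0.09 -0.13
```

Request:
servo_tool:
  motion: "60 -0.003 -0.017 0 0 0 0; 60 -0.005 -0.031 0 0 0 0; 60 -0.007 -0.045 0 0 0 0; 60 -0.0096 -0.06 0 0 0 0; 60 -0.012 -0.073 0 0 0 0; 60 -0.014 -0.0875 0 0 0 0; 60 -0.016 -0.1 0 0 0 0; 60 -0.018 -0.115 0 0 0 0; 60 -0.02 -0.12 0 0 0 0; 60 -0.02 -0.12 0 0 0 0"

```text
time: 23.0
tool_pos: [0.439, 0.1948, 0.2532]
ee_rot: [2.771, 1.48, 0.004]
contact_force: [0.3, -0.2, 0.4]
finger_gap: 0.0514
```

Run:
```python
from plan import *
plan([])
w=snap('wrist','w4');a=snap('scene','s4')
for d in (w,a):
    C=cloud(d)
    m=(d['frame'].min(-1)>120)&(np.hypot(C[...,0]-.524,C[...,1]-.221)<.04)&(C[...,2]>.14)&(C[...,2]<.2)
    if m.any():print(m.sum(),np.percentile(C[m][:,2],[5,50,95]),cv2.minAreaRect(C[m][:,:2].astype(np.float32)*1000))
    m=(C[...,2]>.138)&(C[...,2]<.16)&(np.hypot(C[...,0]-.556,C[...,1]-.147)<.035)&(np.hypot(C[...,0]-.5236,C[...,1]-.2205)>.06)
    if m.any():
        q=np.median(C[m],0);an=np.arctan2(q[1]-.2205,q[0]-.5236); print('post',m.sum(),q,'nut~',.054-an)
cv2.imwrite('pics/v4.png',np.hstack([cv2.resize(w['frame'],(480,360)),cv2.copyMakeBorder(cv2.resize(a['frame'][190:310,190:310],(320,320)),0,40,0,0,0)])[:,:,::-1])
```

```text
now [0.439  0.1948 0.2532] yaw -33.77 q6 0.895 gap 0.0514 t 23.0 F [ 0.3 -0.2  0.4]

4703 [0.15587147 0.15775441 0.15921161] ((525.6292724609375, 222.2404022216797), (60.548336029052734, 36.786460876464844), 48.428627014160156)
post 166 [0.57987863 0.16866367 0.14813642] nut~ 0.7983325392085332
678 [0.14190977 0.15574639 0.15884207] ((524.4696044921875, 222.54241943359375), (59.28296661376953, 40.01628112792969), 49.05066680908203)
post 20 [0.58008857 0.16914884 0.14651958] nut~ 0.7917948124914169
```

View pics/v4.png

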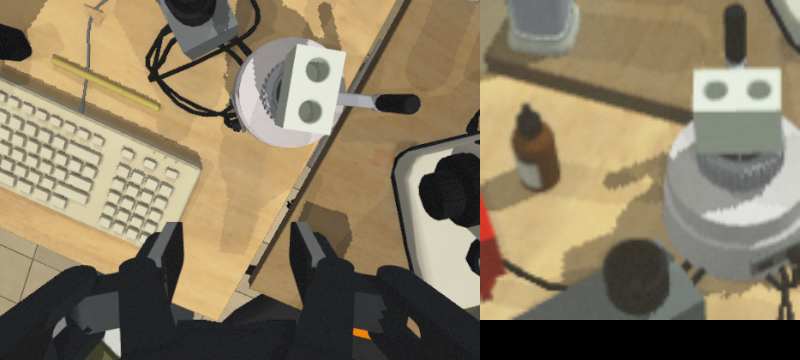

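Run:
```python
from plan import *
for t in('w4','s4','s0','w3'):
    d=load(t);C=cloud(d);rr=np.hypot(C[...,0]-.5236,C[...,1]-.2205)
    m=(C[...,2]>.144)&(C[...,2]<.156)&(rr>.065)&(rr<.095)&(C[...,0]>.53)&(d['frame'].max(-1)<110)
    if m.any():
        q=C[m].mean(0);an=np.arctan2(q[1]-.2205,q[0]-.5236); print(t,m.sum(),q.round(4),np.hypot(*(q[:2]-[.5236,.2205])).round(4),'ang',an.round(3),C[m].std(0).round(4))
```

```text
w4 480 [0.5846 0.1717 0.1496] 0.0781 ang -0.675 [0.0037 0.0039 0.0019]
s4 48 [0.5844 0.172  0.1485] 0.0778 ang -0.674 [0.004  0.0039 0.0022]
s0 47 [0.6022 0.2263 0.1486] 0.0789 ang 0.074 [0.0037 0.0037 0.002 ]
w3 420 [0.6035 0.2256 0.15  ] 0.0801 ang 0.063 [0.0038 0.0037 0.0015]
```

The post stands at only nut ≈ 0.74 after release, measured in both views, so it eased back or slipped along the pads. I'll grip again with the jaws tangential, so that a pad face pushes, and turn further.

Run:
```python
from plan import *
p0=np.array([.4385,.1948]);p1=np.array([.586,.1705])
plan([(50,*(p0+(p1-p0)*min(k/8,1)),.25,-33.8+84.8*min(k/8,1)) for k in range(1,11)])
```

```text
now [0.4394 0.1946 0.2532] yaw -33.81 q6 0.895 gap 0.0513 t 23.1 F [-0.4 -0.8 -0. ]
50 0.0074 0.0161 0.0033 0.01 -0.02 -1.77; 50 0.0151 0.0331 0.0033 0.01 -0.02 -3.53; 50 0.0228 0.0502 0.0033 0.02 -0.02 -5.30; 50 0.0306 0.0672 0.0034 0.02 -0.02 -7.07; 50 0.0383 0.0842 0.0034 0.02 -0.02 -8.83; 50 0.0460 0.1012 0.0034 0.02 -0.01 -10.60; 50 0.0538 0.1182 0.0035 0.02 -0.01 -12.37; 50 0.0615 0.1352 0.0035 0.03 -0.01 -14.13; 50 0.0615 0.1352 0.0035 0.03 -0.01 -14.13; 50 0.0615 0.1352 0.0035 0.03 -0.01 -14.13
```

Request:
servo_tool:
  motion: "50 0.0074 0.016 0 0 0 -1.7; 50 0.015 0.033 0 0 0 -3.4; 50 0.023 0.05 0 0 0 -5.1; 50 0.03 0.067 0 0 0 -6.8; 50 0.038 0.084 0 0 0 -8.5; 50 0.046 0.101 0 0 0 -10.2; 50 0.054 0.118 0 0 0 -11.9; 50 0.0615 0.135 0.003 0 0 -13.6; 50 0.0615 0.135 0.003 0 0 -14.13; 50 0.0615 0.135 0.003 0 0 -14.13"

```text
time: 24.35
tool_pos: [0.5861, 0.1703, 0.2499]
ee_rot: [1.051, 2.96, 0.002]
contact_force: [0.1, 0.4, 0.8]
finger_gap: 0.0425
```

Run:
```python
from plan import *
plan([(50,.586,.1705,z,51) for z in(.2,.16,.13,.112)])
```

```text
now [0.5861 0.1703 0.2499] yaw 50.9 q6 -0.694 gap 0.0425 t 24.35 F [0.1 0.4 0.8]
50 0.0002 0.0000 0.0499 0.02 0.00 -0.02; 50 0.0002 -0.0000 0.0899 0.02 0.00 -0.02; 50 0.0002 -0.0001 0.1199 0.02 0.00 -0.02; 50 0.0002 -0.0001 0.1379 0.02 0.00 -0.02
```

Request:
servo_tool:
  motion: "50 0 0 0.02 0 0 0; 50 0 0 0.055 0 0 0; 50 0 0 0.09 0 0 0; 50 0 0 0.115 0 0 0; 50 0 0 0.13 0 0 0; 50 0 0 0.138 0 0 0; 50 0 0 0.138 0 0 0; 0 0 0 0.138 0 0 0; 0 0 0 0.138 0 0 0; 0 0 0 0.138 0 0 0"

```text
time: 25.6
tool_pos: [0.5867, 0.171, 0.1139]
ee_rot: [1.048, 2.958, 0.004]
contact_force: [-0.4, -0.7, 4.3]
finger_gap: 0.0143
```

Run:
```python
from plan import *
s=telemetry.observe()
c=np.array([.5236,.2205]); p=np.array(s['tool_pos'])[:2]; r=p-c; a=np.degrees(np.arctan2(r[1],r[0])); R0=np.hypot(*r)
print('r',R0,a,'nut',np.radians(3.6-a))
rows=[]
for k in range(1,11):
    t=a-3.9*k; th=np.radians(t); rows.append((0,c[0]+.0803*np.cos(th),c[1]+.0803*np.sin(th),s['tool_pos'][2],51-3.9*k))
plan(rows)
```

```text
r 0.08020155277167208 -38.08323460242457 nut 0.7275096866935383
now [0.5867 0.171  0.1139] yaw 50.99 q6 -0.695 gap 0.0143 t 25.6 F [-0.4 -0.7  4.3]
0 -0.0000 -0.0055 -0.0000 0.04 0.02 0.65; 0 0.0005 -0.0109 -0.0000 0.04 0.02 1.30; 0 0.0013 -0.0163 -0.0001 0.04 0.02 1.95; 0 0.0025 -0.0216 -0.0001 0.04 0.02 2.60; 0 0.0041 -0.0269 -0.0001 0.04 0.02 3.25; 0 0.0060 -0.0320 -0.0001 0.04 0.01 3.90; 0 0.0083 -0.0370 -0.0002 0.04 0.01 4.55; 0 0.0108 -0.0418 -0.0002 0.04 0.01 5.20; 0 0.0138 -0.0464 -0.0002 0.04 0.01 5.85; 0 0.0170 -0.0508 -0.0002 0.04 0.01 6.50
```

Request:
servo_tool:
  motion: "0 0 -0.0055 0 0 0 0.65; 0 0.0005 -0.011 0 0 0 1.3; 0 0.0013 -0.0163 0 0 0 1.95; 0 0.0025 -0.0216 0 0 0 2.6; 0 0.004 -0.027 0 0 0 3.25; 0 0.006 -0.032 0 0 0 3.9; 0 0.008 -0.037 0 0 0 4.55; 0 0.0108 -0.0418 0 0 0 5.2; 0 0.0138 -0.0464 0 0 0 5.85; 0 0.017 -0.051 0 0 0 6.5"

```text
time: 26.85
tool_pos: [0.5432, 0.1434, 0.1139]
ee_rot: [1.976, 2.437, 0.015]
contact_force: [8.2, 6.3, -2.1]
finger_gap: 0.0142
```

```bash
cat > chk.py <<'E'
from plan import *
s=telemetry.observe()
c=np.array([.5236,.2205]); r=np.array(s['tool_pos'])[:2]-c; a=np.arctan2(r[1],r[0])
print('r',np.hypot(*r),a,'nut',.064-a,s['torque'],'tangential F',np.dot(s['contact_force'][:2],[-np.sin(a),np.cos(a)]));plan([])
d=snap('scene','s5');C=cloud(d);rr=np.hypot(C[...,0]-.5236,C[...,1]-.2205)
m=(C[...,2]>.144)&(C[...,2]<.156)&(rr>.065)&(rr<.095)&(C[...,0]>.53)&(d['frame'].max(-1)<110)
if m.any(): q=C[m].mean(0);print('post?',m.sum(),q,'nut',.064-np.arctan2(q[1]-.2205,q[0]-.5236))
E
python3 chk.py
```

```text
r 0.07958022898769654 -1.3223225019068066 nut 1.3863225019068066 [ 0.61596338 -0.84035447  0.41430645] tangential F 9.487993277032711
now [0.5432 0.1434 0.1139] yaw 11.93 q6 -0.048 gap 0.0142 t 26.85 F [ 8.2  6.3 -2.1]

post? 70 [0.54680335 0.14814624 0.14948919] nut 1.3244647908877316
```

Run:
```python
from plan import *
s=telemetry.observe()
c=np.array([.5236,.2205]); p=np.array(s['tool_pos'])[:2]; r=p-c; a=np.degrees(np.arctan2(r[1],r[0]))
rows=[]
for k in range(1,6):
    t=a+2.5*k; th=np.radians(t); rows.append((0,c[0]+.0798*np.cos(th),c[1]+.0798*np.sin(th),s['tool_pos'][2],11.9+2.5*k))
plan(rows)
```

```text
now [0.5426 0.1433 0.1139] yaw 11.83 q6 -0.046 gap 0.0146 t 26.9 F [ 5.9  4.6 -0.1]
0 -0.0001 0.0035 0.0000 0.09 -0.02 -0.43; 0 0.0003 0.0069 0.0001 0.09 -0.02 -0.85; 0 0.0008 0.0104 0.0001 0.09 -0.01 -1.26; 0 0.0014 0.0138 0.0001 0.09 -0.01 -1.68; 0 0.0022 0.0172 0.0002 0.09 -0.01 -2.10
```

Request:
servo_tool:
  motion: "0 0 0.0017 0 0 0 -0.2; 0 0 0.0035 0 0 0 -0.4; 0 0.0002 0.005 0 0 0 -0.6; 0 0.0003 0.007 0 0 0 -0.85; 0 0.0005 0.0085 0 0 0 -1.05; 0 0.0008 0.0104 0 0 0 -1.25; 0 0.0011 0.012 0 0 0 -1.45; 0 0.0014 0.0138 0 0 0 -1.7; 0 0.0014 0.0138 0 0 0 -1.7; 0 0.0014 0.0138 0 0 0 -1.7"

```text
time: 28.15
tool_pos: [0.5555, 0.1474, 0.1139]
ee_rot: [1.75, 2.605, 0.011]
contact_force: [3.4, 4.7, 1.5]
finger_gap: 0.0145
```

```bash
python3 chk.py
```

```text
r 0.0797457162199969 -1.1592533868180839 nut 1.223253386818084 [ 0.57948057 -0.30864477  0.2083936 ] tangential F 5.051912589971399
now [0.5555 0.1474 0.1139] yaw 22.22 q6 -0.224 gap 0.0145 t 28.15 F [3.4 4.7 1.5]

post? 92 [0.55410663 0.15220252 0.14968727] nut 1.214712768572936
```

Request:
servo_tool:
  motion: "0 0 0.0017 0 0 0 -0.2; 0 0 0.0035 0 0 0 -0.4; 0 0.0002 0.005 0 0 0 -0.6; 0 0.0003 0.007 0 0 0 -0.85; 0 0.0005 0.0085 0 0 0 -1.05; 0 0.0008 0.0104 0 0 0 -1.25; 0 0.0008 0.0104 0 0 0 -1.25; 0 0.0008 0.0104 0 0 0 -1.25; 0 0.0008 0.0104 0 0 0 -1.25; 0 0.0008 0.0104 0 0 0 -1.25"

```text
time: 29.45
tool_pos: [0.5645, 0.1519, 0.1139]
ee_rot: [1.576, 2.714, 0.009]
contact_force: [3.3, 5.3, 4.8]
finger_gap: 0.0146
```

```bash
python3 chk.py
```

```text
r 0.0798693448895076 -1.0337710782206373 nut 1.0977710782206374 [ 0.56092693 -0.14867737  0.05043294] tangential F 5.508495248005232
now [0.5645 0.1519 0.1139] yaw 29.71 q6 -0.35 gap 0.0146 t 29.45 F [3.3 5.3 4.8]

post? 101 [0.56201424 0.15582129 0.14960834] nut 1.0988564872806401
```

Request:
servo_tool:
  motion: "19 0 0 0 0 0 0; 20 0 0 0 0 0 0; 21 0 0 0 0 0 0; 22 0 0 0 0 0 0; 23 0 0 0 0 0 0; 24 0 0 0 0 0 0; 25 0 0 0 0 0 0; 26 0 0 0 0 0 0; 27 0 0 0 0 0 0; 28 0 0 0 0 0 0"

```text
time: 30.75
tool_pos: [0.5629, 0.1506, 0.1121]
ee_rot: [1.578, 2.716, 0.002]
contact_force: [2.7, 1.2, 2.9]
finger_gap: 0.0238
```

```bash
python3 chk.py
```

```text
r 0.0801815750806866 -1.0578509550343178 nut 1.1218509550343179 [ 0.26606434 -0.5125702   0.0252785 ] tangential F 2.925595974772717
now [0.5629 0.1506 0.1121] yaw 29.69 q6 -0.349 gap 0.0238 t 30.75 F [2.7 1.2 2.9]

post? 108 [0.56232924 0.15581638 0.1496535 ] nut 1.0952973895023435
```

Request:
servo_tool:
  motion: "30 0 0 0 0 0 0; 32 0 0 0 0 0 0; 34 0 0 0 0 0 0; 36 0 0 0 0 0 0; 38 0 0 0 0 0 0; 40 0 0 0 0 0 0; 42 0 0 0 0 0 0; 44 0 0 0 0 0 0; 46 0 0 0 0 0 0; 48 0 0 0 0 0 0"

```text
time: 32.05
tool_pos: [0.5631, 0.1508, 0.1123]
ee_rot: [1.578, 2.716, 0.003]
contact_force: [1.2, 2.5, -1.3]
finger_gap: 0.0414
```

```bash
python3 chk.py
python3 - <<'E'
from h import *
a=load('s5'); cv2.imwrite('pics/v5.png',cv2.resize(a['frame'][180:310,220:350],(520,520),interpolation=cv2.INTER_CUBIC)[:,:,::-1])
E
```

```text
r 0.0800975161250049 -1.0555665950750088 nut 1.1195665950750089 [ 0.20936039 -0.164361   -0.00971481] tangential F 2.288771586980991
now [0.5631 0.1508 0.1123] yaw 29.68 q6 -0.349 gap 0.0414 t 32.05 F [ 1.2  2.5 -1.3]

post? 102 [0.56905213 0.15978095 0.14954034] nut 0.9922145572942764
```

View pics/v5.png

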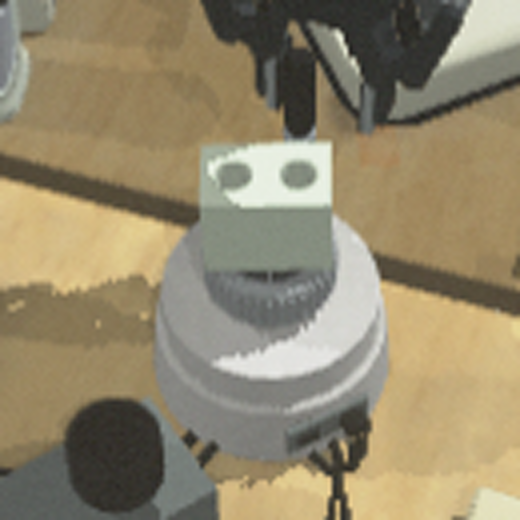

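The post follows the CCW pad back. Maybe the nut was not at 0 at the start: my zero was assumed, not measured. I'll check it against the mixer's own x from the panel direction.

Run:
```python
from h import *
a=load('s0')
S=lambda u,v:((u-1.1)/3.2+150,(v-1.1)/3.2+190)
for p in[(455,326),(482,314),(505,302),(470,320),(495,308)]:
    u=S(*p);q=dep(a,*u);r=q[:2]-[.5236,.2205]; print(p,np.round(u,1),q.round(4),np.hypot(*r).round(4),np.degrees(np.arctan2(r[1],r[0])).round(1))
for t in('s0','s5','w1','w4'):
    d=load(t);C=cloud(d);r=C-[.5236,.2205,0];rr=np.hypot(r[...,0],r[...,1]);an=np.degrees(np.arctan2(r[...,1],r[...,0]))%360
    for lo,hi in((.02,.035),(.035,.05)):
        m=(C[...,2]>lo)&(C[...,2]<hi)&(rr>.05)&(rr<.085)&(an>120)&(an<240)
        if m.sum()>20:
            h=[(k,round(float(np.percentile(rr[m&(an>=k)&(an<k+6)],80))*1000,1)) for k in range(120,240,6) if (m&(an>=k)&(an<k+6)).sum()>2]; print(t,lo,h)
cv2.imwrite('pics/p.png',cv2.resize(a['frame'][255:310,255:325],(700,550),interpolation=cv2.INTER_CUBIC)[:,:,::-1])
```

```text
(455, 326) [291.8 291.5] [0.4728 0.2542 0.0169] 0.061 146.4
(482, 314) [300.3 287.8] [0.4676 0.2364 0.018 ] 0.0582 164.2
(505, 302) [307.5 284. ] [0.46   0.2244 0.0285] 0.0637 176.5
(470, 320) [296.5 289.7] [0.47   0.2442 0.0165] 0.0586 156.1
(495, 308) [304.3 285.9] [0.4651 0.2278 0.0189] 0.059 172.9
s0 0.02 [(120, 58.5), (126, 58.3), (132, 57.6), (138, 57.7), (144, 62.5), (150, 61.9), (156, 60.6), (162, 59.2), (168, 65.7), (174, 68.1), (180, 68.9), (186, 61.8), (192, 57.2), (198, 58.2), (204, 58.8), (210, 57.9), (216, 58.5)]
s0 0.035 [(120, 56.9), (126, 56.2), (132, 56.3), (138, 56.5), (144, 56.1), (150, 56.5), (156, 56.5), (162, 56.3), (168, 56.5), (174, 56.1), (180, 56.9), (186, 57.3), (192, 56.7), (198, 56.8), (204, 56.4), (210, 56.8), (216, 56.8), (222, 57.2), (228, 57.4), (234, 56.3)]
s5 0.02 [(120, 58.4), (126, 57.8), (132, 57.9), (138, 57.7), (144, 61.8), (150, 62.5), (156, 60.6), (162, 59.2), (168, 64.8), (174, 69.5), (180, 68.3), (186, 62.3), (192, 57.8), (198, 58.3), (204, 58.2), (210, 58.0), (216, 58.4)]
s5 0.035 [(120, 57.0), (126, 57.2), (132, 55.7), (138, 56.1), (144,
[... 216 characters left out ...]
, 58.9), (126, 59.0), (132, 58.7), (138, 58.8), (144, 62.3), (150, 62.9), (156, 61.5), (162, 59.1), (168, 67.6), (174, 67.8), (180, 66.4), (186, 62.8)]
w1 0.035 [(120, 57.8), (126, 57.5), (132, 57.2), (138, 57.2), (144, 56.8), (150, 56.7), (156, 56.7), (162, 57.5), (168, 57.5)]
w4 0.02 [(120, 59.2), (126, 59.2), (132, 58.9), (138, 59.3), (144, 61.9), (150, 63.0), (156, 61.7), (162, 59.4), (168, 67.3), (174, 68.1), (180, 66.7), (186, 62.2)]
w4 0.035 [(120, 57.2), (126, 57.2), (132, 57.1), (138, 57.3), (144, 57.1), (150, 56.9), (156, 56.9), (162, 56.9), (168, 56.9), (174, 56.7), (180, 56.8), (186, 56.9), (192, 56.8), (198, 56.6), (204, 57.0), (210, 56.6), (216, 56.9), (222, 56.7), (228, 57.1)]
```

View pics/p.png

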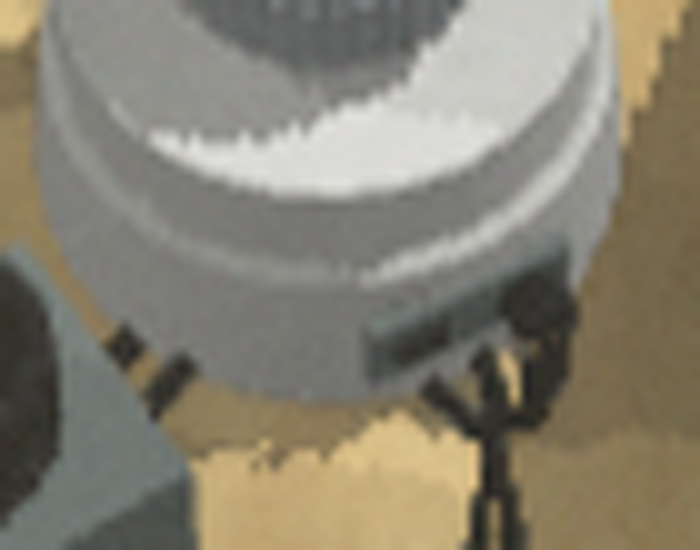

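The panel is centred at about 167°, so the mixer's x is at about -13°. The nut therefore started near 0.23 rad, and the 0.74 I measured is really about 0.98: the normal eased-back, gripping position. I can now release fully and withdraw.

Request:
servo_tool:
  motion: "52 0 0 0 0 0 0; 56 0 0 0 0 0 0; 60 0 0 0 0 0 0; 64 0 0 0 0 0 0; 66 0 0 0 0 0 0; 66 0 0 -0.01 0 0 0; 66 0 0 -0.04 0 0 0; 66 0 0 -0.08 0 0 0; 66 0 0 -0.12 0 0 0; 66 0 0 -0.14 0 0 0"

```text
time: 33.35
tool_pos: [0.5637, 0.1507, 0.2561]
ee_rot: [1.576, 2.712, 0.007]
contact_force: [0.9, 0.4, -0.5]
finger_gap: 0.0564
```

Run:
```python
from plan import *
plan([(66,.56-.012*k,.15+.005*k,.253,29.7) for k in range(1,11)])
```

```text
now [0.5637 0.1507 0.2561] yaw 29.68 q6 -0.349 gap 0.0564 t 33.35 F [ 0.9  0.4 -0.5]
66 0.0115 -0.0115 0.0030 0.06 0.02 -0.00; 66 0.0218 -0.0195 0.0029 0.06 0.02 -0.00; 66 0.0321 -0.0274 0.0029 0.06 0.02 -0.00; 66 0.0424 -0.0354 0.0028 0.06 0.02 -0.00; 66 0.0527 -0.0433 0.0027 0.06 0.02 -0.00; 66 0.0630 -0.0513 0.0027 0.06 0.02 -0.00; 66 0.0733 -0.0592 0.0026 0.06 0.02 -0.00; 66 0.0835 -0.0672 0.0025 0.06 0.02 -0.00; 66 0.0938 -0.0751 0.0025 0.06 0.02 -0.00; 66 0.1041 -0.0831 0.0024 0.06 0.02 -0.00
```

Request:
servo_tool:
  motion: "66 0.0115 -0.011 0 0 0 0; 66 0.022 -0.019 0 0 0 0; 66 0.032 -0.027 0 0 0 0; 66 0.042 -0.035 0 0 0 0; 66 0.053 -0.043 0 0 0 0; 66 0.063 -0.051 0 0 0 0; 66 0.073 -0.059 0 0 0 0; 66 0.083 -0.067 0 0 0 0; 66 0.094 -0.075 0 0 0 0; 66 0.094 -0.075 0 0 0 0"

```text
time: 34.6
tool_pos: [0.4505, 0.1956, 0.2523]
ee_rot: [1.576, 2.716, 0.004]
contact_force: [0.8, 0.4, -0.0]
finger_gap: 0.0561
```

Run:
```python
from plan import *
plan([])
w=snap('wrist','w6');a=snap('scene','s6');b=snap('top','t6')
for n,d in (('w',w),('s',a),('t',b)):
    C=cloud(d);rr=np.hypot(C[...,0]-.5236,C[...,1]-.2205)
    m=(d['frame'].min(-1)>120)&(rr<.04)&(C[...,2]>.152)&(C[...,2]<.17)
    if m.sum()>30:
        q=C[m];A=np.c_[q[:,:2]-q[:,:2].mean(0),np.ones(len(q))];k=np.linalg.lstsq(A,q[:,2],rcond=None)[0]
        print(n,m.sum(),'slope',k.round(3),cv2.minAreaRect(q[:,:2].astype(np.float32)*1000))
    m=(abs(C[...,2]-.104)<.003)&(rr<.04)&(rr>.02)
    if m.sum()>30: print(n,'nut ring',cv2.minEnclosingCircle(C[m][:,:2].astype(np.float32)*1000))
    m=(C[...,2]>.144)&(C[...,2]<.156)&(rr>.065)&(rr<.095)&(C[...,0]>.53)&(d['frame'].max(-1)<110)
    if m.sum()>20: q=C[m].mean(0);print('post',m.sum(),q.round(4),'nut(from panel)',np.radians(17)-np.arctan2(q[1]-.2205,q[0]-.5236))
```

```text
now [0.4505 0.1956 0.2523] yaw 29.74 q6 -0.219 gap 0.0561 t 34.6 F [ 0.8  0.4 -0. ]

w 3492 slope [-0.018 -0.019  0.158] ((525.4550170898438, 222.0001983642578), (60.36321258544922, 37.01531982421875), 47.84834289550781)
w nut ring ((519.033935546875, 222.32577514648438), 31.443485260009766)
s 480 slope [-0.005 -0.033  0.157] ((525.2601928710938, 222.25814819335938), (59.2451171875, 38.670677185058594), 48.19252395629883)
s nut ring ((517.2921142578125, 224.31748962402344), 29.646699905395508)
post 44 [0.5802 0.1669 0.149 ] nut(from panel) 1.0549580476646239
t 91 slope [-0.022  0.002  0.159] ((537.3482055664062, 235.90875244140625), (23.13633918762207, 35.677791595458984), 48.77509307861328)
post 40 [0.5797 0.1652 0.1511] nut(from panel) 1.074922517840593
```

```bash
python3 -c "
from cell import close_job
print(close_job())"
```

```text
the job is handed in; nothing more can be done
None
```

The tube carrier is fitted in the mixer and clamped, and the job was handed in at about 35 s on the robot clock (limit 69 s). No verdict is reported, so these results are my own last checks.

**What I did:** I took the white two-well carrier from the storage block and lowered its shank into the collet. I turned it about 24° until the tang dropped into the slot, a drop of 11.7 mm against 12 mm expected. Then I swung the clamp lever clockwise, let go and backed the hand away.

**Last checks:**

| Check | Measured | Needed |
|---|---|---|
| Carrier height (block top) | 0.158 m, so the middle is at 0.133 m, fully home | 0.133 m when home |
| Tilt of the block top | about 0.02–0.03 rad | below 0.08 rad |
| Offset from the mouth | about 2 mm | below 4 mm |
| Nut angle after release | about 1.06 rad (two cameras) | above 0.75 rad |

- **Squeeze force:** the jaws' force on the shank can't be measured directly; I infer the grip from the nut angle.
- **Cup and bottle:** a picture after the first lever swing showed the cup still in its block and the bottle standing. I did not view them again after the second swing.

**What disagreed:** after the first swing the nut read only 0.74 rad, because I had assumed it started at 0, so I gripped the lever again and turned further. The mixer's panel direction then showed the nut had started near 0.23 rad, so the first swing had left it at about 0.98 rad. The lever force readings were off by a few newtons, so I did not rely on them.

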